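Tip a filter carton flat, slide it to the stop bar and pad it

TASK

The carton of filters stands on end. Without lifting it, push it high on the face with the orange sticker so that it topples and lies flat, sticker up; then slide it lengthwise until its end sits square and snug against the aluminium stop bar. Then take only the top cork pad from the stack and lay it flat on the carton, centred and lengthwise, and let go; leave the other two pads, the amber bottle and the beaker where they are.

Things in the scene. Friction and masses are not known exactly. Their poses are not given: they have to be found in the camera images.
- carton_center (a point): Centre of the white carton, 70 x 100 x 45 mm (its x, y, z), 0.2 kg. Its +z face bears a round orange sticker, 34 mm. At first it stands on a 70 x 45 mm end (y axis vertical, centre 50 mm high), 155 to 185 mm in front of the bar, sticker facing away from the bar within 0.3 rad, so it falls towards the bar. Pushed in its upper half it tips without sliding. Lying flat, its centre is 22.5 mm high.
- stop_bar: Fixed aluminium bar, 14 x 130 x 25 mm (x, y, z). Origin: middle of its near face, at worktop height. x points away from the robot, y to its left (within 0.15 rad). Carton snug, a 70 x 45 mm end on this face: centre at x = -50 mm. It lies in a gap between tall equipment whose fronts stand at world x = 0.54 for y -0.02 to 0.26, y > 0.46 and y < -0.29: keep the arm clear, cross close to the robot.
- pad_3_center (a point): Centre of the top cork pad of a stack of three, each a stiff loose plate 50 x 90 x 10 mm (its x, y, z), 30 g. The stack lies on a fixed white plinth whose top is 15 mm above the worktop, so the top pad's upper face starts 45 mm above the worktop.
- pad_2_center (a point): Centre of the middle cork pad, same size, directly below the top one; to be left in place.
- pad_1_center (a point): Centre of the lowest cork pad, same size, lying on the plinth; to be left in place.
- bottle_amber: Small amber bottle with black cap, 60 mm across, 122 mm high, loose; origin at the centre of its underside. To be left alone.
- beaker: Small clear beaker, 45 mm across, 56 mm high, loose; origin at the centre of its underside. To be left alone.
Not all that is in view belongs to the job. There is more than one size of the part that bears carton_center; the job needs the middle-sized.

How it is judged:
On the way, in this order (a step that is already met when the one before it is completed fails the run):
1. the carton lies flat on the worktop with the sticker up, and the stack is still untouched (angle between carton_center's own z axis and vertical below 0.1 rad and height (world z) of carton_center below 0.028 m and distance of pad_3_center from where it was at the start of the episode below 0.02 m), for 0.2 s.
2. the carton lies square and snug against the bar, before the top pad is taken (x of carton_center in the frame of stop_bar between -0.056 and -0.046 m and y of carton_center in the frame of stop_bar between -0.06 and 0.06 m and angle between the y axis of carton_center and the x axis of stop_bar, either way round below 0.08 rad and distance of pad_3_center from where it was at the start of the episode below 0.02 m), for 0.2 s.
3. the top pad is lifted off the stack (height (world z) of pad_3_center above 0.06 m), for 0.1 s.
At the end, for the whole second after the job is handed in: Carton flat, sticker up, end within 7 mm of the bar, square within 0.09 rad, its centre within 60 mm of the bar's middle sideways; top pad flat on it, centred within 15 mm, lengthwise within 0.2 rad; other two pads moved less than 20 mm, bottle and beaker less than 30 mm (x of carton_center in the frame of stop_bar between -0.057 and -0.045 m and y of carton_center in the frame of stop_bar between -0.06 and 0.06 m and angle between the y axis of carton_center and the x axis of stop_bar, either way round below 0.09 rad and angle between carton_center's own z axis and vertical below 0.1 rad and height (world z) of carton_center below 0.028 m and horizontal distance between pad_3_center and carton_center below 0.015 m and z of pad_3_center in the frame of carton_center between 0.024 and 0.031 m and angle between the y axis of pad_3_center and the y axis of carton_center, either way round below 0.2 rad and angle between the z axis of pad_3_center and the z axis of carton_center, either way round below 0.08 rad and distance of each of pad_1_center, pad_2_center from where it was at the start of the episode below 0.02 m and distance of each of bottle_amber, beaker from where it was at the start of the episode below 0.03 m); the robot touches nothing.
It fails at once if the carton is lifted off the worktop (height (world z) of carton_center above 0.07 m).
It fails at once if the amber bottle is knocked over (angle between bottle_amber's own z axis and vertical above 0.4 rad).
It fails at once if the beaker is knocked over (angle between beaker's own z axis and vertical above 0.4 rad).
It fails at once if one of the two lower pads is displaced by more than 25 mm (distance of any of pad_1_center, pad_2_center from where it was at the start of the episode above 0.025 m).
It also fails if it takes over 67 s, if anything falls off the work surface, if the arm or the gripper's body presses on something with over 40 N, if the wrist force passes 120 N, or if a joint passes its speed limit or range.

ROBOT

A 6-joint arm with a two-finger parallel gripper is mounted at the origin on a cart in front of the work surface, level with it; the furniture and walls round the work are solid. World frame = base frame: x ahead of the robot, y to its left, z up, the work surface at z = 0. Lengths are in m, angles in rad, forces in N, time in s.
With the tool pointing down it reaches from about 0.3 to 0.85 m from the base axis. Payload 4.2 kg.
Tool frame: the origin (TCP) lies between the finger pads; the fingertips stand 19 mm ahead of it and the grasp point (between the pads) is the TCP; y points along the fingers, x is the direction in which the jaws open and shut, and the axes are right-handed (so a half turn about y gives the same grasp; the last joint's range is limited). The gripper opens to 91 mm and grips with 3 to 60 N. Pads are 32 mm wide; open, the fingers measure 118 mm over their backs; the gripper's body (76 mm by 178 mm) begins 60 mm behind the grasp point.
Start: joints at [-1.295, 0.32, 1.565, -0, 1.257, -0.02], TCP at [0.168, -0.55, 0.233] pointing down, gripper open.
Joint ranges: [-3.11, 3.11], [-0.84, 2.01], [0.21, 2.61], [-1.34, 4.49], [0.05, 2.63], [-2.56, 2.56]. Speed limits (rad/s): [2.57, 2.57, 3.14, 3.14, 3.14, 3.14].

INTERFACE

Orientations are given as a 3x3 rotation matrix whose columns are the frame's x, y, z axes.
In Python, from cell import observe, get_image, camera_model, sign_off gives the robot as it stands.
- The arm moves only by the tool step_arm, never from a script. Its argument "commands" is text: rows parted by semicolons, each of 7 numbers parted by spaces: the shift along the world's x, y, z in mm, then the turn, a rotation vector about the world's x, y, z in degrees, then the opening, from -1 (shut) to 1 (fully open). A call has 1 to 12 rows; each row is the pose to reach, as a shift and turn from the pose commanded when the call began; what a row does not reach only later rows make up. A row lasts 1/8 s, in which the tool goes at most 62.5 mm and 10.7 degrees, less where a joint would pass 70% of its speed; a pose out of reach is approached as far as the arm can. A call with a gripper value outside its range is refused whole. The fingers move at their own pace and stop on an object; "grip_force" is the grip in N (left out, the last holds). Time passes only in rows, so rows that repeat a pose let the fingers close. It gives the time, the measured TCP pose, the force and the opening at its end, in the units of the state.
- observe(): the state, without advancing time (a new reading comes with each control period).
- get_image(name): name is "side" or "top"; returns (picture, depth): 384x512x3 uint8, blue, green, red; 384x512 float32, m along the optical axis (not along the pixel's ray), 0 where there is no reading.
- camera_model(name): a dict with "K" (3x3 intrinsics, pixels), "k1" (the pictures are not rectified: a ray, as slopes to the right and down, at radius r is drawn at 1 + k1 r^2 times it, then the intrinsics apply), "T" (4x4, takes a point from camera to world coordinates). Camera axes: x right, y up, looking along -z (the intrinsics and any distortion apply to the point x, -y, -z); pixel columns grow to the right and rows downward; lengths in m; the calibration is good to about 2 mm. A picture is of the moment at which its call begins. camera_model takes no time and is no camera call.
- sign_off(): hands the job in, once; it reports no verdict.
The state is a dict: "time_s": time; "q": joint angles; "joint_velocities": joint speeds; "effort": joint torques, N m; "position": TCP position; "eef_rot": TCP orientation; "contact_force": force on the tool from outside, world axes, zero at the start; "wrist_torque": the same for the moment, N m; "grip_width": finger opening in m.
Only numpy, scipy, OpenCV 4.12 (cv2) and the standard library are available. Lean on these libraries where they do the work, as an engineer would, in place of code of your own. Each camera call takes 0.05 s, during which the arm holds its last target.

## Working session

There is one attempt and no reset: what is moved stays moved. The work goes in short steps, Python scripts to look and compute and a tool call to move; the robot and the scene stay as the last step left them, time stands still between calls to the robot, and variables do not carry over. Pictures are saved under pics/ and viewed, and the job is handed in when it is done.

Besides the shell and the picture viewer there is one more tool, called after "Emit:" as name(argument=value, ...) on one line, values as JSON. step_arm: Moves the arm, as the interface text tells. Its arguments: {"type":"object","properties":{"commands":{"type":"string"},"grip_force":{"type":"number"}},"required":["commands"]}

```bash
mkdir -p pics
cat > h.py <<'E'
import numpy as np, cv2
from cell import observe,get_image,camera_model,sign_off
def snap(n,f):
    im,d=get_image(n); cv2.imwrite(f'pics/{f}.png',im); np.savez(f'pics/{f}.npz',im=im,d=d); return im,d
def pts(n,d):
    m=camera_model(n);K=np.array(m['K']);T=np.array(m['T']);h,w=d.shape
    u,v=np.meshgrid(np.arange(w),np.arange(h))
    xy=cv2.undistortPoints(np.stack([u,v],-1).reshape(-1,1,2).astype(float),K,np.array([m['k1'],0,0,0.])).reshape(h,w,2)
    P=np.stack([xy[...,0]*d,-xy[...,1]*d,-d],-1)
    return P@T[:3,:3].T+T[:3,3]
E
python3 - <<'E'
from h import *
for n in('side','top'):
    im,d=snap(n,n+'0');print(n,camera_model(n))
s=observe();print(s['time_s'],s['position'],s['eef_rot'])
E
```

```text
side {'K': array([[360.99828006,   0.        , 258.53749736],
       [  0.        , 360.99828006, 194.92753179],
       [  0.        ,   0.        ,   1.        ]]), 'k1': -0.10693113578471215, 'T': array([[ 0.93814422,  0.23786756, -0.25160373,  0.18675305],
       [-0.34565148,  0.60087418, -0.72074633, -0.85045188],
       [-0.02025999,  0.76313121,  0.64592592,  0.99712646],
       [ 0.        ,  0.        ,  0.        ,  1.        ]])}
top {'K': array([[380.15355156,   0.        , 252.55625351],
       [  0.        , 380.15355156, 194.46679837],
       [  0.        ,   0.        ,   1.        ]]), 'k1': -0.033433453839592175, 'T': array([[-0.23146001,  0.93905052, -0.25418571,  0.13955131],
       [-0.97283414, -0.22461844,  0.0560383 ,  0.26976363],
       [-0.004472  ,  0.26025116,  0.9655306 ,  1.53339509],
       [ 0.        ,  0.        ,  0.        ,  1.        ]])}
0.1 [ 0.16749282 -0.54961951  0.23219316] [[ 2.91504973e-01 -4.47473778e-04  9.56569208e-01]
 [-9.56567934e-01  1.56161724e-03  2.91505315e-01]
 [-1.62423595e-03 -9.99998681e-01  2.71801234e-05]]
```

View pics/side0.png

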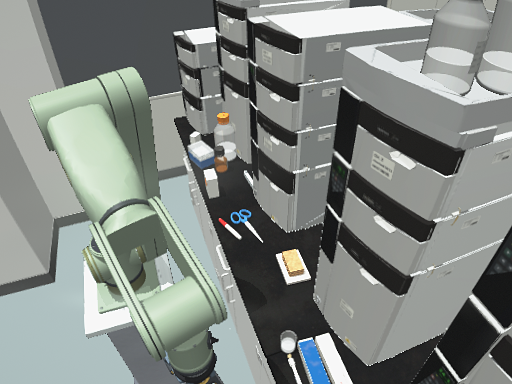

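View pics/top0.png

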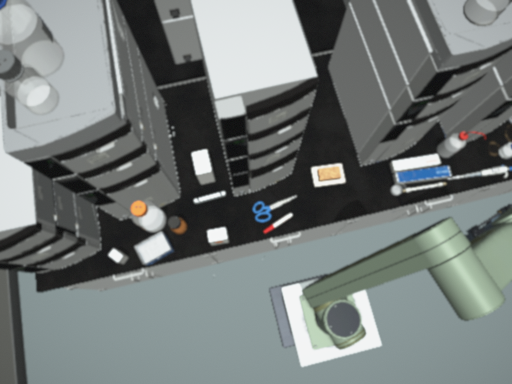

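Run:
```python
from h import *
a=np.load('pics/top0.npz');P=pts('top',a['d'])
c=cv2.resize(a['im'][130:280,95:245],(600,600),interpolation=cv2.INTER_CUBIC);cv2.imwrite('pics/topc.png',c)
b=np.load('pics/side0.npz');Q=pts('side',b['d'])
c=cv2.resize(b['im'][110:210,170:270],(600,600),interpolation=cv2.INTER_CUBIC);cv2.imwrite('pics/sidec.png',c)
for u,v in [(202,155),(203,175),(209,197),(218,232),(218,240),(118,256),(177,222),(328,174),(328,180),(320,174),(397,190),(280,200)]: print('top',u,v,P[v,u].round(4))
for u,v in [(211,175),(211,190),(222,152),(248,177),(292,260),(288,340)]: print('side',u,v,Q[v,u].round(4))
```

```text
top 202 155 [0.7111 0.3446 0.1322]
top 203 175 [0.6348 0.3582 0.1158]
top 209 197 [0.5671 0.3585 0.0275]
top 218 232 [0.4025 0.3485 0.1056]
top 218 240 [0.3747 0.3556 0.0936]
top 118 256 [0.407  0.7452 0.0686]
top 177 222 [0.4734 0.4911 0.1191]
top 328 174 [ 0.543  -0.1378  0.0489]
top 328 180 [ 0.5238 -0.1365  0.0269]
top 320 174 [ 0.5519 -0.107   0.0443]
top 397 190 [ 0.4173 -0.4056  0.0195]
top 280 200 [ 0.4939  0.075  -0.002 ]
side 211 175 [0.3964 0.3389 0.1032]
side 211 190 [0.3849 0.3206 0.0404]
side 222 152 [0.4843 0.4819 0.1069]
side 248 177 [0.5665 0.3734 0.0199]
side 292 260 [ 0.5451 -0.1482  0.0452]
side 288 340 [ 0.4237 -0.3954  0.0174]
```

View pics/topc.png

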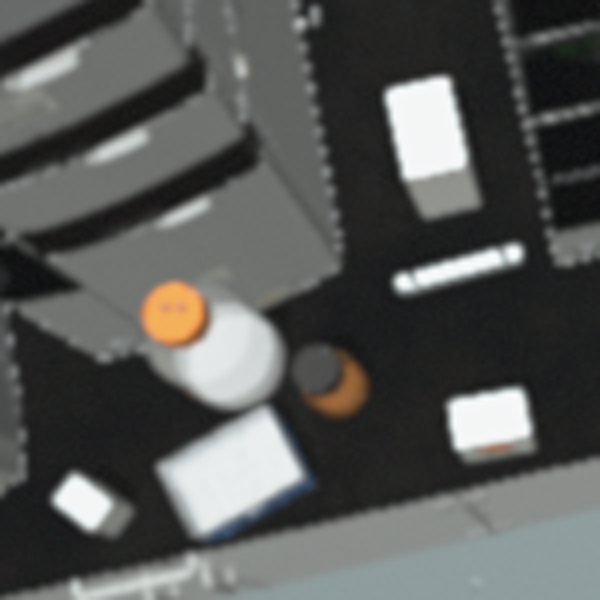

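View pics/sidec.png

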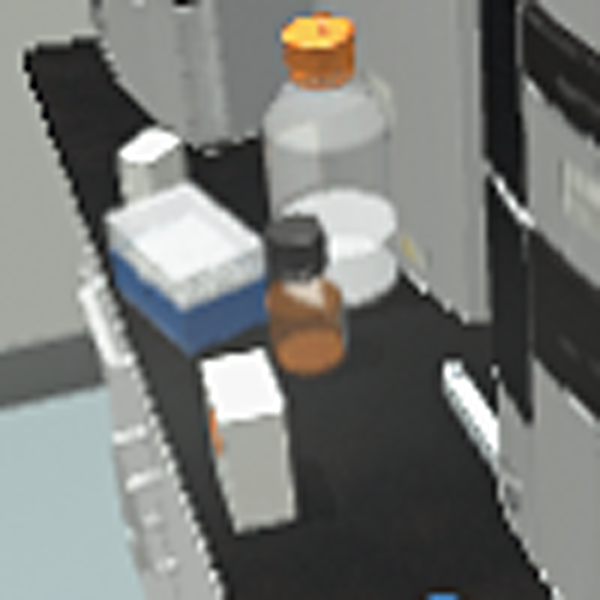

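Three cartons in the top view: large (202,166), 132 mm high, behind the bar; small (118,256), 69 mm; middle (218,236), about 103 mm high, with the orange sticker facing the robot. The middle one fits 100 mm and is in front of the bar, as the crops confirm. The bar is at (209,197), the pad stack at (328,174), the amber bottle at (177,225) and the beaker at (397,190).

```bash
cat >> h.py <<'E'
def rect(P,M,lo,hi,box):
    x0,x1,y0,y1=box
    m=M&(P[...,2]>lo)&(P[...,2]<hi)&(P[...,0]>x0)&(P[...,0]<x1)&(P[...,1]>y0)&(P[...,1]<y1)
    p=P[m]
    if len(p)<5: return None
    r=cv2.minAreaRect((p[:,:2]*1000).astype(np.float32)); return len(p),np.round(r[0],1),np.round(r[1],1),round(r[2],2),p[:,2].mean().round(4)
E
python3 - <<'E'
from h import *
for n in('top','side'):
    a=np.load(f'pics/{n}0.npz');P=pts(n,a['d']);im=a['im'].astype(int);br=im.min(2)
    T=np.ones_like(br,bool)
    print(n,'carton top',rect(P,T,.096,.115,(.34,.46,.28,.42)))
    print(n,'bar top',rect(P,T,.016,.034,(.52,.62,.26,.46)))
    print(n,'bar white',rect(P,br>120,.005,.034,(.52,.62,.26,.46)))
    hsv=cv2.cvtColor(a['im'],cv2.COLOR_BGR2HSV);cork=(hsv[...,1]>70)
    print(n,'pad top',rect(P,cork,.038,.055,(.45,.65,-.22,-.05)))
    print(n,'plinth',rect(P,T,.008,.022,(.45,.65,-.22,-.05)))
    print(n,'bottle',rect(P,T,.110,.140,(.43,.53,.44,.54)))
    org=(hsv[...,0]<20)&(hsv[...,1]>110)
    m=org&(np.abs(P[...,0]-.38)<.03)&(np.abs(P[...,1]-.35)<.05);print('sticker',m.sum(),P[m].mean(0).round(4))
    print('table z',np.median(P[(np.abs(P[...,0]-.46)<.02)&(np.abs(P[...,1]-.3)<.05)],0).round(4))
    print('beaker',rect(P,T,.03,.07,(.36,.48,-.45,-.35)))
E
```

```text
top carton top (212, array([395.5, 355.4]), array([69.8, 46.6]), 86.95, np.float64(0.1013))
top bar top (122, array([569.3, 357.9]), array([ 15.9, 127.6]), 1.94, np.float64(0.0254))
top bar white (141, array([573., 358.]), array([ 23.8, 127.7]), 2.24, np.float64(0.0235))
top pad top (232, array([ 547.9, -143.3]), array([88.3, 48.8]), 84.14, np.float64(0.046))
top plinth (312, array([ 544.6, -138.9]), array([165.7, 195.4]), 86.38, np.float64(0.0153))
top bottle (119, array([477.3, 504. ]), array([43.5, 43.5]), 60.74, np.float64(0.1211))
sticker 0 [nan nan nan]
table z [0.4593 0.3005 0.0013]
beaker (141, array([ 441.8, -419.3]), array([45.7, 94.4]), 54.2, np.float64(0.0408))
side carton top (116, array([394.9, 354.3]), array([74.6, 45.3]), 86.66, np.float64(0.1009))
side bar top (56, array([567. , 366.5]), array([103.6,  15.2]), 89.56, np.float64(0.0251))
side bar white (72, array([567.1, 366.6]), array([ 15.3, 103.7]), 1.94, np.float64(0.0219))
side pad top (319, array([ 546.4, -147.4]), array([93.1, 48.6]), 83.66, np.float64(0.045))
side plinth (389, array([ 548.7, -148.8]), array([132.7,  85.7]), 84.21, np.float64(0.0148))
side bottle (57, array([472.8, 497.8]), array([47.9, 42. ]), 64.44, np.float64(0.1176))
sticker 5 [0.3718 0.3534 0.0662]
table z [0.4599 0.2973 0.0007]
beaker (297, array([ 439.8, -421.7]), array([46.4, 95.5]), 54.36, np.float64(0.0393))<stdin>:13: RuntimeWarning: Mean of empty slice.
  ret = um.true_divide(
```

The middle carton's top face is 69.8 x 46.6 mm at z 0.101, centred at (0.395, 0.355) with yaw -3°. The bar's near face is at x≈0.562, y≈0.358, with yaw +2°. Next I move the arm across, close to the robot.

Emit:
step_arm(commands="24 50 0 0 0 10 -0.12; 48 100 0 0 0 20 -0.12; 72 150 0 0 0 30 -0.12; 96 200 0 0 0 40 -0.12; 120 250 0 0 0 50 -0.12; 144 300 0 0 0 60 -0.12; 168 350 0 0 0 70 -0.12; 192 400 0 0 0 80 -0.12; 192 450 0 0 0 90 -0.12; 192 500 0 0 0 100 -0.12; 192 550 0 0 0 110 -0.12; 192 600 0 0 0 120 -0.12")

```text
time_s: 1.6
position: [0.3592, 0.0515, 0.2329]
eef_rot: [[0.678, 0.0, -0.735], [0.735, 0.0, 0.678], [0.0, -1.0, -0.0]]
contact_force: [1.1, -0.1, -0.6]
grip_width: 0.0402
```

Emit:
step_arm(commands="0 50 0 0 0 10 -0.12; -5 100 0 0 0 20 -0.12; -10 150 0 0 0 30 -0.12; -15 200 0 0 0 40 -0.12; -25 250 0 0 0 40 -0.12; -30 300 0 0 0 40 -0.12; -30 304 -30 0 0 40 -0.12; -30 304 -80 0 0 40 -0.12; -30 304 -130 0 0 40 -0.12; -30 304 -135 0 0 40 -0.12; -30 304 -135 0 0 40 -0.12")

```text
time_s: 2.98
position: [0.3302, 0.3545, 0.0988]
eef_rot: [[0.053, 0.001, -0.999], [0.999, 0.001, 0.053], [0.001, -1.0, -0.001]]
contact_force: [0.4, -0.4, 0.3]
grip_width: 0.0403
```

Run:
```python
from h import *
s=observe();print(s['position'],s['eef_rot'].round(3),s['q'].round(2),s['grip_width'],s['contact_force'])
im,d=snap('side','side1');cv2.imwrite('pics/side1c.png',cv2.resize(im[80:230,130:330],(800,600),interpolation=cv2.INTER_CUBIC))
```

```text
[0.33019891 0.35451167 0.09881962] [[ 0.053  0.001 -0.999]
 [ 0.999  0.001  0.053]
 [ 0.001 -1.    -0.001]] [ 0.8   0.31  1.96  0.    0.87 -0.72] 0.04031840800861888 [ 0.40296925 -0.35112219  0.25814184]
```

View pics/side1c.png

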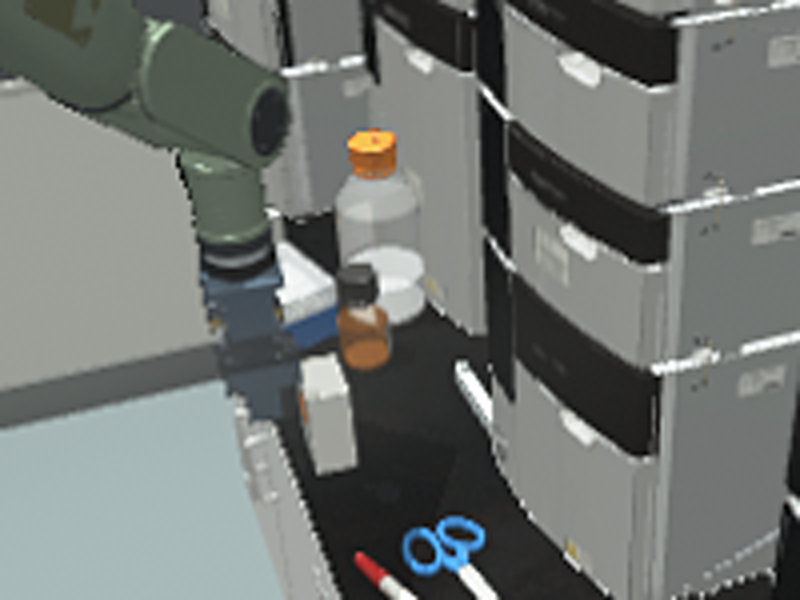

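Emit:
step_arm(commands="12 -1 0 0 0 0 -0.12; 20 -1 0 0 0 0 -0.12; 27 -1 0 0 0 0 -0.12; 33 -2 0 0 0 0 -0.12; 39 -2 0 0 0 0 -0.12; 45 -2 0 0 0 0 -0.12; 51 -3 0 0 0 0 -0.12; 57 -3 0 0 0 0 -0.12; 62 -3 0 0 0 0 -0.12; 66 -3 0 0 0 0 -0.12; 70 -3 0 0 0 0 -0.12")

```text
time_s: 4.4
position: [0.3998, 0.3509, 0.0979]
eef_rot: [[0.053, -0.0, -0.999], [0.999, 0.0, 0.053], [-0.0, -1.0, 0.0]]
contact_force: [-0.3, 0.0, -0.4]
grip_width: 0.0402
```

Emit:
step_arm(commands="-15 0 0 0 0 0 -0.12; -30 0 0 0 0 0 -0.12; -45 0 0 0 0 0 -0.12; -45 0 0 0 0 0 -0.12")

```text
time_s: 4.9
position: [0.353, 0.3508, 0.0981]
eef_rot: [[0.052, -0.0, -0.999], [0.999, -0.0, 0.052], [-0.0, -1.0, 0.0]]
contact_force: [-0.1, -0.1, -0.4]
grip_width: 0.0401
```

Run:
```python
from h import *
im,d=snap('side','side2');im2,d2=snap('top','top2')
cv2.imwrite('pics/c2.png',np.hstack([cv2.resize(im[110:210,170:270],(400,400),interpolation=cv2.INTER_CUBIC),cv2.resize(im2[130:280,135:285],(400,400),interpolation=cv2.INTER_CUBIC)]))
for n,dd in(('side',d),('top',d2)):
    P=pts(n,dd);T=np.ones(dd.shape,bool);print(n,rect(P,T,.038,.052,(.39,.555,.28,.42)))
    print(n,'bar',rect(P,T,.016,.034,(.55,.62,.26,.46)))
```

```text
side (261, array([470.6, 351.1]), array([ 78.6, 100.3]), 86.37, np.float64(0.0459))
side bar (57, array([564.8, 341.8]), array([161.8,  19.6]), 86.96, np.float64(0.0254))
top (66, array([508.1, 350.1]), array([69.9, 27.7]), 87.05, np.float64(0.0464))
top bar (121, array([569.7, 358.2]), array([ 16.5, 128.4]), 2.07, np.float64(0.0254))
```

View pics/c2.png

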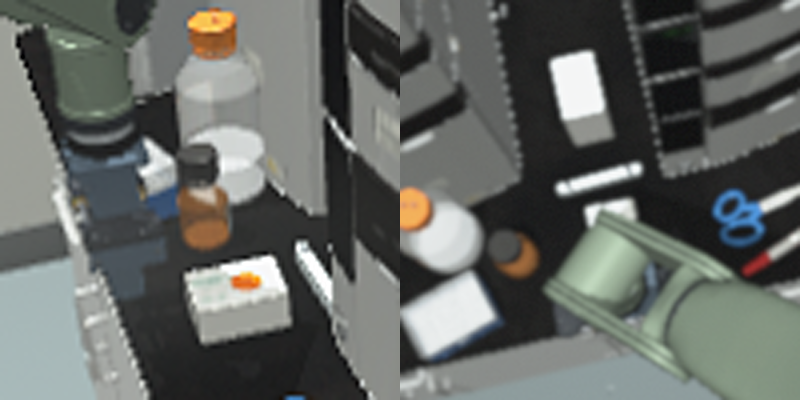

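The carton lies flat with the sticker up (side view, sticker at crop (245,282)). Its centre is about (0.471, 0.351), yaw -3°, leaving about a 40 mm gap to the bar. Now I lower the fingers, square to the bar, and push.

Emit:
step_arm(commands="0 1 -20 0 0 2.5 -0.12; 0 2 -40 0 0 5 -0.12; 0 2 -58 0 0 5 -0.12; 0 2 -64 0 0 5 -0.12; 20 3 -64 0 0 5 -0.12; 35 3 -64 0 0 5 -0.12; 45 4 -64 0 0 5 -0.12; 53 4 -64 0 0 5 -0.12; 60 4 -64 0 0 5 -0.12; 67 4 -64 0 0 5 -0.12; 74 5 -64 0 0 5 -0.12; 80 5 -64 0 0 5 -0.12")

```text
time_s: 6.5
position: [0.435, 0.3561, 0.034]
eef_rot: [[-0.034, 0.0, -0.999], [0.999, 0.0, -0.034], [0.0, -1.0, -0.0]]
contact_force: [-1.4, 1.0, 0.7]
grip_width: 0.0404
```

Emit:
step_arm(commands="3 0 0 0 0 0 -0.12; 6 0 0 0 0 0 -0.12; 9 0 0 0 0 0 -0.12; 9 0 0 0 0 0 -0.12")

```text
time_s: 7.0
position: [0.4441, 0.356, 0.034]
eef_rot: [[-0.034, 0.001, -0.999], [0.999, 0.0, -0.034], [0.0, -1.0, -0.001]]
contact_force: [0.3, -0.4, 0.0]
grip_width: 0.04
```

Run:
```python
from h import *
im,d=snap('side','side3')
P=pts('side',d);T=np.ones(d.shape,bool);print(rect(P,T,.038,.052,(.43,.60,.28,.42)))
cv2.imwrite('pics/c3.png',cv2.resize(im[110:210,170:270],(600,600),interpolation=cv2.INTER_CUBIC))
```

```text
(199, array([497. , 355.6]), array([ 78.1, 133.4]), 89.84, np.float64(0.0456))
```

View pics/c3.png

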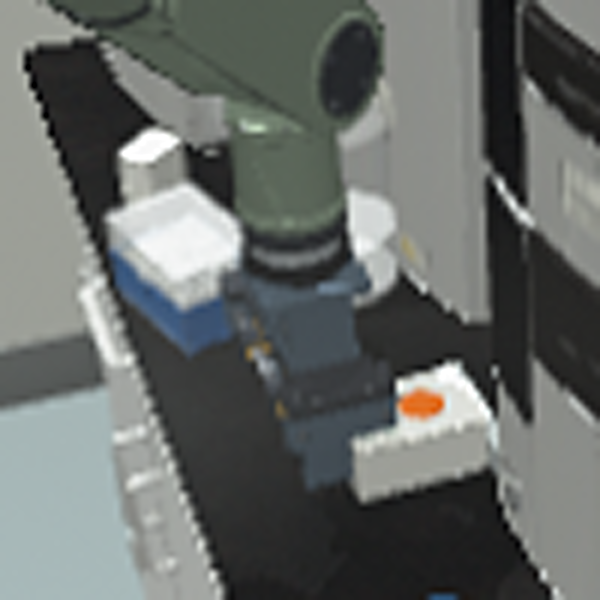

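Emit:
step_arm(commands="1 0 0 0 0 0 -0.12; 2 0 0 0 0 0 -0.12; 3 0 0 0 0 0 -0.12; 3 0 0 0 0 0 -0.12")

```text
time_s: 7.55
position: [0.4444, 0.3558, 0.034]
eef_rot: [[-0.034, -0.004, -0.999], [0.999, -0.001, -0.034], [-0.001, -1.0, 0.004]]
contact_force: [-7.0, 1.0, 6.0]
grip_width: 0.0405
```

The arm has stalled at x=0.4444 with force building, so the carton is against the bar. I press slightly harder to seat it, then back off.

Emit:
step_arm(commands="1 0 0 0 0 0 -0.12; 2 0 0 0 0 0 -0.12; 2 0 0 0 0 0 -0.12")

```text
time_s: 7.92
position: [0.4445, 0.3557, 0.034]
eef_rot: [[-0.034, -0.008, -0.999], [0.999, -0.002, -0.034], [-0.001, -1.0, 0.008]]
contact_force: [-12.8, 2.8, 8.5]
grip_width: 0.0399
```

Emit:
step_arm(commands="-10 0 0 0 0 0 -0.12; -30 0 0 0 0 0 -0.12; -60 0 0 0 0 0 -0.12; -80 0 40 0 0 0 -0.12; -90 -30 100 0 0 0 -0.12; -90 -80 150 0 0 0 0.6; -90 -130 190 0 0 0 0.6; -90 -180 190 0 0 0 0.6")

```text
time_s: 8.93
position: [0.3593, 0.1755, 0.2265]
eef_rot: [[-0.036, 0.006, -0.999], [0.999, 0.002, -0.036], [0.002, -1.0, -0.007]]
contact_force: [1.6, -1.5, -0.9]
grip_width: 0.0667
```

Run:
```python
from h import *
s=observe();print(s['position'],s['q'].round(2))
for n in('side','top'):
    im,dd=snap(n,n+'4')
    P=pts(n,dd);T=np.ones(dd.shape,bool);print(n,rect(P,T,.037,.055,(.43,.60,.28,.42)),s['time_s'])
    print(n,'bar',rect(P,T,.016,.034,(.565,.62,.26,.46)))
    hsv=cv2.cvtColor(im,cv2.COLOR_BGR2HSV);cork=(hsv[...,1]>70)
    print(n,'pad top',rect(P,cork,.038,.055,(.45,.65,-.22,-.05)))
    cv2.imwrite(f'pics/{n}4c.png',cv2.resize(im[130:280,135:285] if n=='top' else im[110:210,190:290],(600,600),interpolation=cv2.INTER_CUBIC))
```

```text
[0.35932253 0.17549315 0.22652165] [ 0.43  0.04  1.94 -0.    1.16 -1.18]
side (269, array([510.9, 355.1]), array([ 78.3, 102.2]), 89.92, np.float64(0.0456)) 8.925
side bar (20, array([571.4, 369.7]), array([97.9,  8.5]), 89.84, np.float64(0.0267))
side pad top (326, array([ 546. , -147.8]), array([94.7, 48.8]), 83.62, np.float64(0.0448))
top (422, array([512.8, 356.1]), array([101.5,  69.6]), 2.46, np.float64(0.0462)) 8.925
top bar (74, array([572.2, 357.7]), array([ 13.7, 126.8]), 0.09, np.float64(0.0256))
top pad top (236, array([ 547.9, -143.7]), array([88.7, 47.4]), 82.86, np.float64(0.0457))
```

View pics/top4c.png

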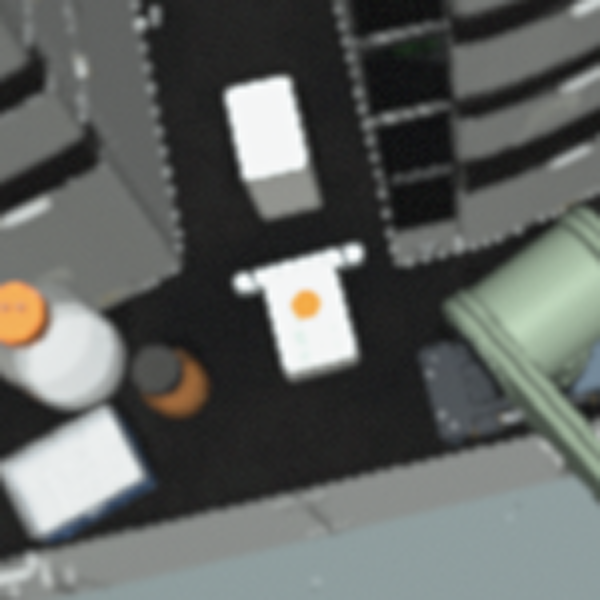

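View pics/side4c.png

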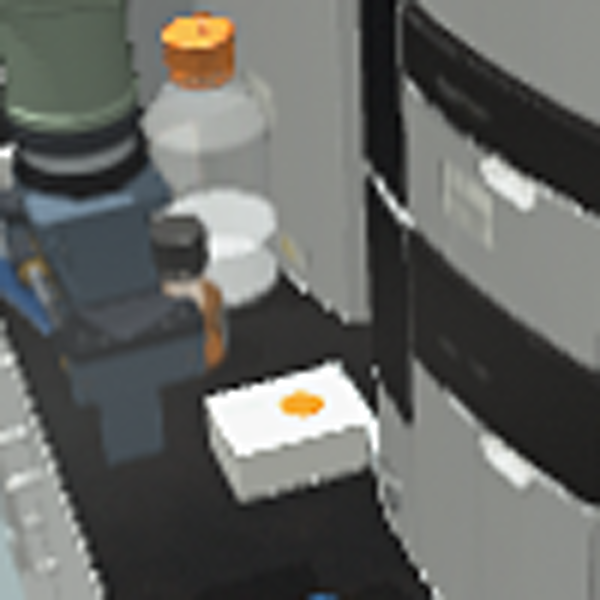

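The carton is snug and square: centre about (0.512, 0.356), yaw 2.4° against the bar's 2°. The bottle hasn't moved. Next the pad, measured at about (0.547, -0.1455) with its long axis at 83.7°.

Emit:
step_arm(commands="0 -32 0 0 0 -10 0.65; 0 -64 0 0 0 -20 0.65; 0 -96 0 0 0 -30 0.65; 0 -128 0 0 0 -40 0.65; 0 -160 0 0 0 -50 0.65; 0 -192 0 0 0 -60 0.65; 0 -224 0 0 0 -70 0.65; 0 -256 0 0 0 -80 0.65; 0 -288 0 0 0 -90 0.65; 0 -321 0 0 0 -98.3 0.65; 40 -321 0 0 0 -98.3 0.65; 80 -321 0 0 0 -98.3 0.65")

```text
time_s: 10.52
position: [0.4393, -0.1448, 0.2235]
eef_rot: [[0.994, 0.0, 0.112], [-0.112, 0.0, 0.994], [0.0, -1.0, 0.0]]
contact_force: [0.2, -0.4, -0.4]
grip_width: 0.0753
```

Emit:
step_arm(commands="40 0 0 0 0 0 0.65; 80 0 -20 0 0 0 0.65; 107 0 -50 0 0 0 0.65; 107 0 -90 0 0 0 0.65; 107 0 -110 0 0 0 0.65; 107 0 -110 0 0 0 0.65; 107 0 -110 0 0 0 0.65")

```text
time_s: 11.4
position: [0.5462, -0.1447, 0.1147]
eef_rot: [[0.994, 0.002, 0.11], [-0.11, -0.0, 0.994], [0.002, -1.0, -0.0]]
contact_force: [0.1, 0.1, -0.1]
grip_width: 0.0752
```

Run:
```python
from h import *
s=observe();print(s['position'],s['q'].round(2))
im,d=snap('side','side5')
cv2.imwrite('pics/c5.png',cv2.resize(im[200:300,240:340],(600,600),interpolation=cv2.INTER_CUBIC))
```

```text
[ 0.54624495 -0.1446721   0.11467551] [-0.28  0.4   1.76  0.    0.98 -0.17]
```

View pics/c5.png

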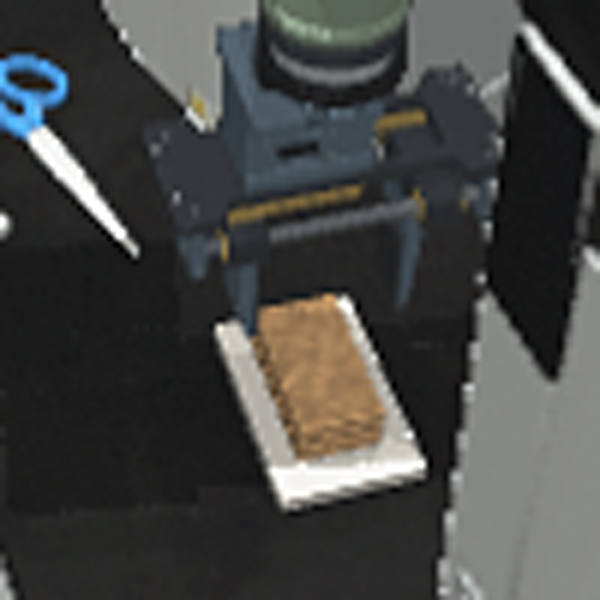

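Emit:
step_arm(commands="0 0 -25 0 0 0 0.65; 0 0 -45 0 0 0 0.65; 0 0 -54 0 0 0 0.65; 1 0 -56 0 0 0 0.65; 1 0 -56 0 0 0 0.65")

```text
time_s: 12.08
position: [0.5474, -0.1452, 0.0588]
eef_rot: [[0.994, 0.002, 0.111], [-0.111, -0.0, 0.994], [0.002, -1.0, -0.0]]
contact_force: [-0.0, 0.0, -0.8]
grip_width: 0.075
```

Emit:
step_arm(commands="0 0 -2 0 0 0 0.65; 0 0 -2 0 0 0 0.3; 0 0 -2 0 0 0 0.15; 0 0 -2 0 0 0 0.05; 0 0 -2 0 0 0 -0.05; 0 0 -2 0 0 0 -0.1; 0 0 -2 0 0 0 -0.1; 0 0 -2 0 0 0 -0.1", grip_force=15)

```text
time_s: 13.08
position: [0.5467, -0.1451, 0.0561]
eef_rot: [[0.994, 0.0, 0.111], [-0.111, -0.0, 0.994], [0.0, -1.0, -0.0]]
contact_force: [-0.3, -0.5, 0.9]
grip_width: 0.0497
```

Emit:
step_arm(commands="0 0 3 0 0 0 -0.1; 0 0 8 0 0 0 -0.1; 0 0 15 0 0 0 -0.1; 0 0 25 0 0 0 -0.1; 0 0 35 0 0 0 -0.1; 0 0 45 0 0 0 -0.1; 0 0 45 0 0 0 -0.1")

```text
time_s: 13.95
position: [0.5473, -0.1452, 0.1021]
eef_rot: [[0.994, 0.002, 0.111], [-0.111, -0.001, 0.994], [0.002, -1.0, -0.0]]
contact_force: [-0.3, -0.5, 0.7]
grip_width: 0.0502
```

Run:
```python
from h import *
s=observe();print(s['position'],s['q'].round(2))
im,d=snap('side','side6')
cv2.imwrite('pics/c6.png',cv2.resize(im[200:300,240:340],(600,600),interpolation=cv2.INTER_CUBIC))
```

```text
[ 0.54726756 -0.14522223  0.10211608] [-0.28  0.42  1.77  0.    0.95 -0.17]
```

View pics/c6.png

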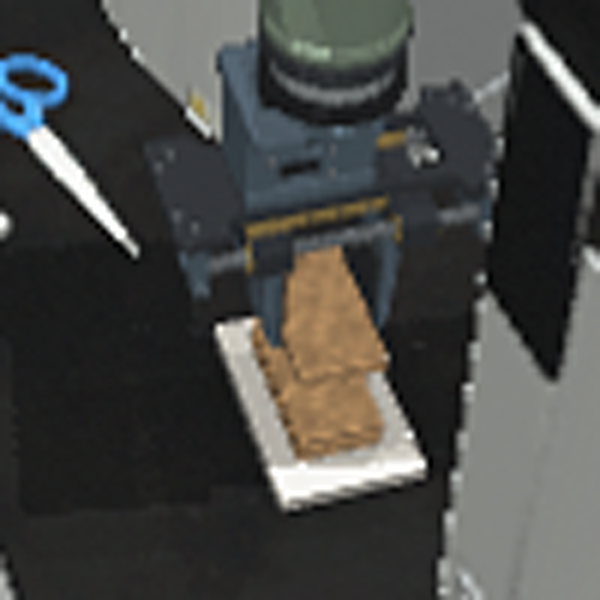

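Only the top pad is in the gripper, and the two below are still on the plinth. I check its tilt and how far its centre is off the TCP.

Run:
```python
from h import *
a=np.load('pics/side6.npz');P=pts('side',a['d']);hsv=cv2.cvtColor(a['im'],cv2.COLOR_BGR2HSV)
m=(hsv[...,1]>70)&(P[...,2]>.079)&(P[...,2]<.12)&(abs(P[...,0]-.547)<.05)&(abs(P[...,1]+.145)<.07)
p=P[m];A=np.c_[p[:,:2]-[.547,-.145],np.ones(len(p))]
print(len(p),np.linalg.lstsq(A,p[:,2],rcond=None)[0],p.min(0),p.max(0))
print(rect(P,hsv[...,1]>70,.077,.12,(.49,.6,-.22,-.07)))
print('stack',rect(P,hsv[...,1]>70,.028,.042,(.49,.61,-.22,-.07)))
```

```text
300 [-0.0418134   0.05152474  0.0918102 ] [ 0.50995268 -0.19440065  0.07921503] [ 0.57433182 -0.1079037   0.1171381 ]
(300, array([ 541.1, -150.3]), array([86.2, 61.6]), 86.5, np.float64(0.0912))
stack (182, array([ 546.9, -148.4]), array([90.8, 49.2]), 84.33, np.float64(0.0347))
```

Run:
```python
from h import *
for n in('side0','top0'):
    a=np.load(f'pics/{n}.npz');P=pts(n[:-1],a['d'])
    m=(P[...,2]>.1)&(P[...,2]<.6)&(P[...,0]>.53)&(P[...,0]<.62)
    y=P[...,1]
    r=P[m&(y>.1)&(y<.34)];l=P[m&(y>.36)&(y<.6)]
    print(n,len(r),r.max(0) if len(r) else 0,np.percentile(r[:,1],[95,99]) if len(r) else 0,len(l),l.min(0) if len(l) else 0)
```

```text
side0 2432 [0.58019345 0.26017235 0.59977597] [0.24418563 0.25313662] 2362 [0.5301758  0.46227818 0.10009434]
top0 2516 [0.60670869 0.25840118 0.59904415] [0.25209152 0.25799766] 2820 [0.53004242 0.4728727  0.10018676]
```

Emit:
step_arm(commands="-20 0 40 0 0 0 -0.1; -70 0 80 0 0 0 -0.1; -120 0 100 0 0 5 -0.1; -175 0 110 0 0 10 -0.1; -180 35 110 0 0 19 -0.1; -180 70 110 0 0 28 -0.1; -180 110 110 0 0 37 -0.1; -180 150 110 0 0 46 -0.1; -180 190 110 0 0 55 -0.1; -180 230 110 0 0 64 -0.1; -180 270 110 0 0 73 -0.1; -180 310 110 0 0 82 -0.1")

```text
time_s: 15.5
position: [0.3662, 0.1662, 0.2107]
eef_rot: [[0.243, -0.0, -0.97], [0.97, -0.0, 0.243], [-0.0, -1.0, 0.0]]
contact_force: [1.1, -0.6, -0.9]
grip_width: 0.0502
```

The gap edges are at y 0.260 and 0.462 or more, so there is room for the gripper body at y 0.358. Next I approach the carton.

Emit:
step_arm(commands="0 40 0 0 0 8 -0.1; 5 80 0 0 0 16.3 -0.1; 15 120 0 0 0 16.3 -0.1; 25 160 0 0 0 16.3 -0.1; 40 192 -10 0 0 16.3 -0.1; 70 193 -30 0 0 16.3 -0.1; 100 193 -60 0 0 16.3 -0.1; 125 193 -90 0 0 16.3 -0.1; 140 193 -110 0 0 16.3 -0.1; 144 193 -120 0 0 16.3 -0.1; 144 193 -125 0 0 16.3 -0.1; 144 193 -125 0 0 16.3 -0.1")

```text
time_s: 17.0
position: [0.5101, 0.3581, 0.0865]
eef_rot: [[-0.034, 0.0, -0.999], [0.999, 0.0, -0.034], [0.0, -1.0, -0.0]]
contact_force: [0.2, -0.4, 0.7]
grip_width: 0.0498
```

Run:
```python
from h import *
s=observe();print(s['position'],s['q'].round(2),s['contact_force'])
im,d=snap('side','side7');im2,d2=snap('top','top7')
cv2.imwrite('pics/c7.png',np.hstack([cv2.resize(im[110:210,190:290],(400,400),interpolation=cv2.INTER_CUBIC),cv2.resize(im2[130:280,135:285],(400,400),interpolation=cv2.INTER_CUBIC)]))
```

```text
[0.51006207 0.35812257 0.08651088] [ 0.59  0.51  1.65  0.    0.98 -1.01] [ 0.1667336  -0.35590161  0.71846182]
```

View pics/c7.png

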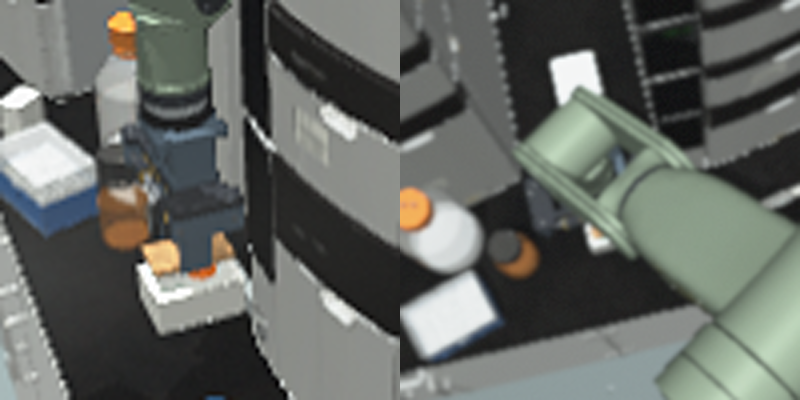

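Emit:
step_arm(commands="1 -1 -8 0 0 0 -0.1; 1 -2 -14 0 0 0 -0.1; 1 -2 -18 0 0 0 -0.1; 1 -2 -20 0 0 0 -0.1; 1 -2 -20 0 0 0 -0.1")

```text
time_s: 17.73
position: [0.5116, 0.356, 0.0661]
eef_rot: [[-0.034, 0.0, -0.999], [0.999, 0.0, -0.034], [0.0, -1.0, -0.0]]
contact_force: [-1.2, -0.7, 2.0]
grip_width: 0.0501
```

Emit:
step_arm(commands="0 0 0 0 0 0 0.2; 0 0 0 0 0 0 0.35; 0 0 0 0 0 0 0.5; 0 0 0 0 0 0 0.5; 0 0 10 0 0 0 0.5; 0 0 30 0 0 0 0.5; -10 0 60 0 0 0 0.5; -40 0 90 0 0 0 0.5; -80 -10 120 0 0 0 0.5; -120 -50 130 0 0 0 0.5; -150 -100 130 0 0 0 0.5; -150 -160 130 0 0 0 0.5")

```text
time_s: 19.23
position: [0.3598, 0.195, 0.1969]
eef_rot: [[-0.038, 0.001, -0.999], [0.999, 0.001, -0.038], [0.001, -1.0, -0.001]]
contact_force: [1.1, -0.8, 0.1]
grip_width: 0.0683
```

Emit:
step_arm(commands="0 -40 0 0 0 0 0.5; 0 -80 0 0 0 0 0.5; 0 -80 0 0 0 0 0.5; 0 -80 0 0 0 0 0.5")

```text
time_s: 19.73
position: [0.362, 0.1164, 0.1966]
eef_rot: [[-0.033, 0.001, -0.999], [0.999, 0.001, -0.033], [0.001, -1.0, -0.001]]
contact_force: [-0.3, 0.4, 0.8]
grip_width: 0.0683
```

Run:
```python
from h import *
s=observe();print(s['time_s'],s['position'])
c=[]
for n in('side','top'):
    im,dd=snap(n,n+'8');P=pts(n,dd);T=np.ones(dd.shape,bool)
    hsv=cv2.cvtColor(im,cv2.COLOR_BGR2HSV);cork=(hsv[...,1]>70)
    print(n,'pad3',rect(P,cork&(hsv[...,1]<200),.05,.064,(.43,.60,.28,.43)))
    print(n,'carton',rect(P,~cork,.038,.062,(.43,.559,.28,.43)))
    print(n,'bar',rect(P,T,.016,.034,(.565,.62,.26,.46)))
    print(n,'stack',rect(P,cork,.025,.042,(.45,.65,-.22,-.05)))
    print(n,'bottle',rect(P,T,.110,.140,(.43,.53,.44,.54)))
    print(n,'beaker',rect(P,T,.03,.07,(.36,.48,-.45,-.35)))
    c.append(cv2.resize(im[130:280,135:285] if n=='top' else im[110:210,190:290],(400,400),interpolation=cv2.INTER_CUBIC))
cv2.imwrite('pics/c8.png',np.hstack(c))
```

```text
19.725 [0.36196328 0.11635192 0.19655357]
side pad3 (144, array([513.9, 354.6]), array([80.8, 58.8]), 1.63, np.float64(0.0557))
side carton (68, array([511.2, 341.8]), array([56.9, 96.1]), 80.65, np.float64(0.0453))
side bar (20, array([572.9, 370.6]), array([110.2,  11.8]), 88.05, np.float64(0.0256))
side stack (328, array([ 545.8, -147.1]), array([93.8, 49.8]), 85.44, np.float64(0.0345))
side bottle (20, array([486.5, 494.7]), array([44.6, 13.8]), 75.34, np.float64(0.1174))
side beaker (286, array([ 439.6, -421.8]), array([45.8, 95.4]), 52.34, np.float64(0.0394))
top pad3 (214, array([512.9, 355.8]), array([85.7, 43.2]), 2.09, np.float64(0.0566))
top carton (192, array([510.6, 356.3]), array([97.1, 69.7]), 2.07, np.float64(0.049))
top bar (73, array([571.8, 358.7]), array([ 13., 127.]), 0.07, np.float64(0.0258))
top stack (222, array([ 547.6, -143.5]), array([86.8, 48.2]), 83.73, np.float64(0.036))
top bottle (114, array([475.1, 504.2]), array([42.8, 40.9]), 76.58, np.float64(0.1214))
top beaker (141, array([ 440.4, -417.3]), array([47.3, 93.6]), 57.0, np.float64(0.0412))
```

View pics/c8.png

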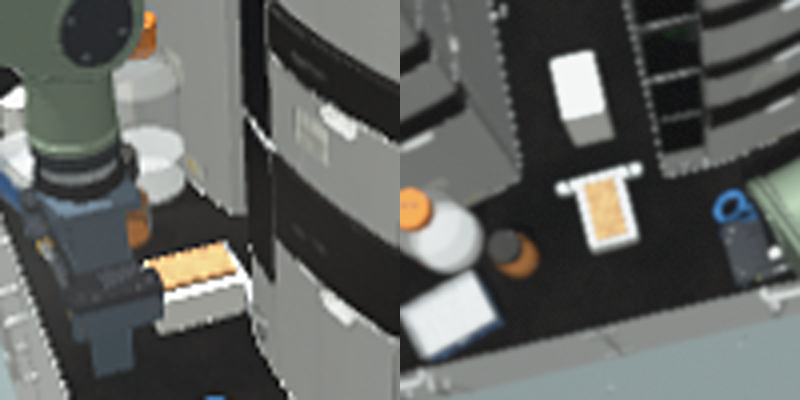

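The pad lies flat at z 0.056, about 1 mm off the carton's centre, parallel to it. The carton's near edge is unchanged at x 0.462 and everything else is in place.

```bash
python3 -c "
from cell import *
print(sign_off())"
```

```text
the job is handed in; nothing more can be done
None
```

The job is done and handed in at about 20 s of the 67 s allowed; sign-off gave no verdict. I toppled the middle-sized carton sticker up and slid it against the bar until the arm stalled at about 13 N. Then I laid the top cork pad on it, let go and backed the arm clear.

Last checks from the camera images:

| Item | Result |
|---|---|
| Carton | Flat, centre about (0.512, 0.356), yaw about 2°, in line with the bar to within about 0.5°; its near edge did not move while the pad was placed |
| Top pad | Flat at z 0.056–0.057, about 1–2 mm off the carton's centre, lengthwise within about 0.5° |
| Other two pads and beaker | Within about 2 mm of where they started, which is the measuring noise |
| Amber bottle | Upright, within about 2 mm in the top view |

- **Side-view disagreement:** the side camera gave a rougher carton fit and a bottle reading shifted by about 14 mm. The arm was partly hiding both, so I relied on the top view.
- **Bar yaw:** the later bar fits read about 0° because the crop cut the bar off. I used the earlier value of 2°.

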